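Pump up the weld clamp

ROBOT

A 6-joint arm with a two-finger parallel gripper is mounted at the origin on the work surface. World frame = base frame: x ahead of the robot, y to its left, z up, the work surface at z = 0. Lengths are in m, angles in degrees, forces in N, time in s.
With the tool pointing down it reaches from about 0.35 to 0.925 m from the base axis. Payload 6.4 kg.
Tool frame: the origin (TCP) lies at the very end of the fingers, on their centre line; the grasp point (between the pads) lies 19 mm behind it (grip_point_offset is the distance from the TCP to the grasp point, in m); z points along the fingers, y is the line along which they close (so a half turn about z gives the same grasp; the last joint's range is limited). The gripper opens to 94 mm and grips with 3 to 60 N. Pads are 16 mm wide; open, the fingers measure 119 mm over their backs; the gripper's body (75 mm by 177 mm) begins 78 mm behind the grasp point.
Start: joints at [-75.063, 14.043, 89.255, -0, 76.702, -9.975], TCP at [0.274, -0.59, 0.205] pointing down, gripper open.
Joint ranges: [-179.41, 179.41], [-58.25, 129.5], [7.25, 145.43], [-54.29, 234.29], [11.92, 165.04], [-157.13, 157.13]. Speed limits (degrees/s): [147.25, 147.25, 180, 180, 180, 180].

INTERFACE

Orientations are given as [roll, pitch, yaw] about the fixed x, y, z axes, in that order (R = Rz(yaw) Ry(pitch) Rx(roll)).
In Python, from workcell import move_to, move_straight, move_joints, grip, dwell, inverse_kinematics, get_obs, snapshot, calibration, MotionError, sign_off, grip_point_offset gives the robot as it stands. Calls block until the motion is done:
- move_to(position, orientation): joint-space move of the TCP to a pose.
- move_straight(position, attitude=None, rate=0.15, force_limit=None): straight line of the TCP; attitude=None keeps the orientation; rate is the mean speed in m/s. With force_limit (N) it stops when the force on the tool has changed by that much, and returns True; else False.
- move_joints(angles): joint-space move.
- grip(opening, f_grip=None): finger opening in m; f_grip is the grip in N (None keeps the last); returns when the fingers have stopped.
- dwell(seconds).
- inverse_kinematics(position, orientation): joint angles nearest the present ones, or None.
- get_obs(): the state.
- snapshot(name): name is "scene" or "top"; returns the picture (400x640x3 uint8, blue, green, red); there is no depth.
- calibration(name): a dict with "fx", "fy", "cx", "cy" (pixels), "R" (3x3) and "t" (3): a world point X has camera coordinates R X + t. Camera axes: x right, y down, z forward; pixel columns grow to the right and rows downward; lengths in m; the calibration is good to about 2 mm. A picture is of the moment at which its call begins. calibration takes no time and is no camera call.
A pose or a line that the arm cannot do raises MotionError and nothing moves.
- sign_off(): hands the job in; it is judged then, once.
The state is a dict: "time": time; "joints": joint angles; "joint_velocities": joint speeds; "joint_efforts": joint torques, N m; "ee_pos": TCP position; "eef_rot": TCP orientation; "force": force on the tool from outside, world axes, zero at the start; "torque": the same for the moment, N m; "width": finger opening in m; "gripper_force": force on a finger pad.
Only numpy, scipy, OpenCV 4.12 (cv2) and the standard library are available. Lean on these libraries where they do the work, as an engineer would, in place of code of your own. Each camera call takes 0.05 s, during which the arm holds its last target. There are 200 camera calls.

TASK

Pump the blue palm knob of the hydraulic weld clamp up and down with closed fingertips, pressing from above and never gripping it, until the orange indicator pin stands fully out of its collar with the whole green band at its foot showing. Let the knob spring all the way back up at the end. Leave the pin itself, the stop button, the tub, the pliers and the wire brush alone.

Things in the scene. Friction and masses are not known exactly. Their poses are not given: they have to be found in the camera images.
- pump: hydraulic hold-down clamp, bolted to the table: steel base plate 300 x 170 x 12 mm; on it a grey pump block 90 x 150 mm whose top is 75 mm above the table. Origin on the table under the middle of the block; z up; its x axis points along the red clamp arm (away from the robot, give or take its yaw), arm top 71 mm above the table; its y axis runs from the knob side to the pin side. Knob axis at y = -45 mm, pin axis at y = +45 mm, both at x = 0.
- knob_top (a point): centre of the flat top of the blue palm knob (48 mm diameter, 14 mm thick, on a 16 mm stem); 123 mm above the table when up, and it moves with the knob
- plunger (a joint): travel of the blue knob in m: 0 = up (sprung), 0.030 = pressed fully down. Its return spring pushes back with 6 N at the top and about 14 N at the bottom; the pump adds up to 1 N. It springs back when let go. Every downstroke raises the pin by about a sixth of the stroke (a full stroke by 5 to 6.5 mm, more when quick, so 3 to 6 full strokes are needed), the upstroke leaves the pin where it is. Pumping on when the pin is fully out does no harm.
- pin_top (a point): tip of the indicator pin: 16 mm diameter, orange with a round tip, a 6 mm green band at its foot. The tip is 88 mm above the table (8 mm over the 5 mm high dark collar) when the pin is in, 116 mm when fully out
- pin (a joint): how far the indicator pin is out, in m: 0 = in, 0.028 = fully out against its stop, green band just clear of the collar. It starts between 0 and 0.009 and stays where the pump leaves it
- tub: loose white plastic tub of paste with a lid, 80 mm diameter, 84 mm high; origin at the centre of its underside
- pliers: loose pliers with blue handles, lying flat, about 160 mm long, 66 mm wide, 14 mm high; origin on the table near the pivot, x axis towards the jaws
- brush: loose wire brush lying on its side, 190 mm long, 26 mm high; origin on the table at the middle of the wooden handle, x axis along it, bristles on the +y side
- stop_box: yellow box of the machine stop, 74 x 74 x 52 mm, screwed down; origin at the centre of its underside
- stop (a joint): travel of the red stop button (38 mm diameter, its top 74 mm above the table) on the yellow box, in m: 0 = up, 0.006 = pressed
Things that resemble listed ones, but are neither listed nor needed, are in the scene too. Several things have the shape of the stop_box; the one meant has the colours described above.

How it is judged:
By the outcome, as a careful person would: the job done as asked, in the order asked, and still so for the second after the job is handed in, with the robot touching nothing.
It also fails if it takes over 51 s, if anything falls off the work surface, if the arm or the gripper's body presses on something with over 40 N, if the wrist force passes 120 N, or if a joint passes its speed limit or range.

## Working session

There is one attempt and no reset: what is moved stays moved. The work goes in short steps, each a Python script; the robot and the scene stay as the last script left them, time stands still between calls to the robot, and variables do not carry over. Pictures are saved under pics/ and viewed, at most 10 in all, crops included, and the job is handed in when it is done.

```bash
mkdir -p pics
python3 - <<'E'
from workcell import *
import cv2
for n in("scene","top"):
    cv2.imwrite(f"pics/{n}0.png",snapshot(n)); c=calibration(n); print(n,c)
print(get_obs()["time"],get_obs()["eef_rot"])
E
```

```text
scene {'fx': 406.3722338303111, 'fy': 406.3722338303111, 'cx': 320.09186657506115, 'cy': 194.14512133885836, 'R': array([[ 0.80856766,  0.58838033, -0.005189  ],
       [ 0.41176002, -0.57210706, -0.7093287 ],
       [-0.42032372,  0.57140362, -0.70485876]]), 't': array([-0.46567023, -0.20260027,  1.54247145])}
top {'fx': 493.41408033216004, 'fy': 493.41408033216004, 'cx': 327.6750172435738, 'cy': 198.12204298620003, 'R': array([[ 0.06550048, -0.99785085, -0.00183722],
       [-0.97255268, -0.06342768, -0.22387099],
       [ 0.22327332,  0.01645045, -0.97461706]]), 't': array([-0.07460332,  0.5942751 ,  1.14168204])}
0.1 [-1.79900947e+02 -1.74577645e-02  2.49112907e+01]
```

View pics/scene0.png

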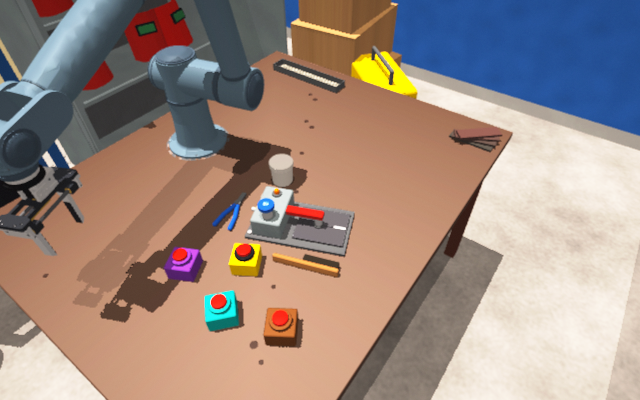

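View pics/top0.png

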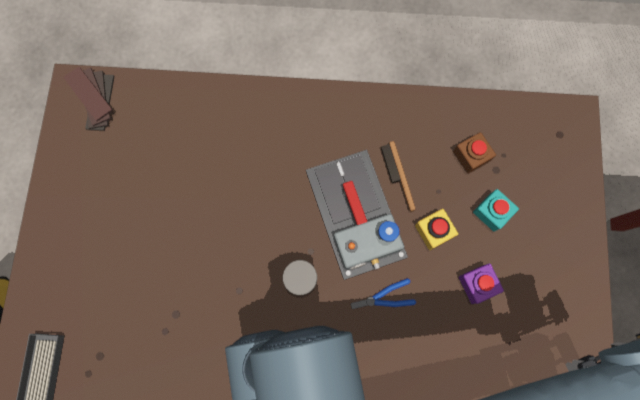

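The scene view shows the blue knob at about (265,205) and the orange pin at (277,191). The top view has the knob at (389,231), the pin at (352,245), and the yellow stop box beside them at (438,228). Next I'll locate the knob in both views and hover above it.

```bash
cat > h.py <<'E'
import cv2, numpy as np
from workcell import *
def ray(n,uv):
    c=calibration(n); R=np.array(c["R"]); t=np.array(c["t"])
    return -R.T@t, R.T@np.array([(uv[0]-c["cx"])/c["fx"],(uv[1]-c["cy"])/c["fy"],1])
def on_plane(n,uv,z):
    o,d=ray(n,uv); return o+d*(z-o[2])/d[2]
def blob(img,lo,hi,near,rad):
    m=cv2.inRange(cv2.cvtColor(img,cv2.COLOR_BGR2HSV),lo,hi)
    k=np.zeros_like(m); cv2.circle(k,near,rad,255,-1)
    cs,_=cv2.findContours(m&k,cv2.RETR_EXTERNAL,cv2.CHAIN_APPROX_NONE)
    h=cv2.convexHull(max(cs,key=cv2.contourArea)); M=cv2.moments(h)
    return np.array([M["m10"],M["m01"]])/M["m00"], cv2.boundingRect(h)
E
python3 - <<'E'
from h import *
P=[]
for n,kn,pn in(("scene",(265,205),(277,191)),("top",(389,231),(352,245))):
    im=cv2.imread(f"pics/{n}0.png")
    c,b=blob(im,(98,110,60),(125,255,255),kn,17); p=on_plane(n,c,.119); P.append(p)
    print(n,c,b,p.round(4))
    c,b=blob(im,(3,130,90),(20,255,255),pn,9); print(" pin",c,b,on_plane(n,c,.088).round(4))
k=np.mean(P,0); print(k)
for yaw in(-60,0,25,60,90,115):
    print(yaw,inverse_kinematics([k[0],k[1],.16],[180,0,yaw]))
sc=cv2.resize(cv2.imread("pics/scene0.png")[165:265,200:360],None,fx=5,fy=5,interpolation=2); cv2.imwrite("pics/crop0.png",sc)
E
```

```text
scene [265.44164332 205.10457516] (257, 198, 17, 15) [ 0.5196 -0.1813  0.119 ]
 pin [276.25925926 191.51851852] (274, 190, 6, 4) [ 0.4862 -0.0995  0.088 ]
top [388.16421167 230.8172395 ] (378, 221, 21, 20) [ 0.5179 -0.1808  0.119 ]
 pin [351.48979592 245.32653061] (349, 242, 6, 7) [ 0.483  -0.0994  0.088 ]
[ 0.51872974 -0.18107349  0.119     ]
-60 [-3.10686812e+01  3.25574672e+00  1.06279392e+02 -2.54444375e-14
  7.04648616e+01  1.18931319e+02]
0 [-3.10686812e+01  3.25574672e+00  1.06279392e+02 -2.54444375e-14
  7.04648616e+01  5.89313188e+01]
25 [-3.10686812e+01  3.25574672e+00  1.06279392e+02 -2.54444375e-14
  7.04648616e+01  3.39313188e+01]
60 [-3.10686812e+01  3.25574672e+00  1.06279392e+02 -2.54444375e-14
  7.04648616e+01 -1.06868123e+00]
90 [-31.06868123   3.25574672 106.27939169   0.          70.46486159
 -31.06868123]
115 [-31.06868123   3.25574672 106.27939169   0.          70.46486159
 -56.06868123]
```

View pics/crop0.png

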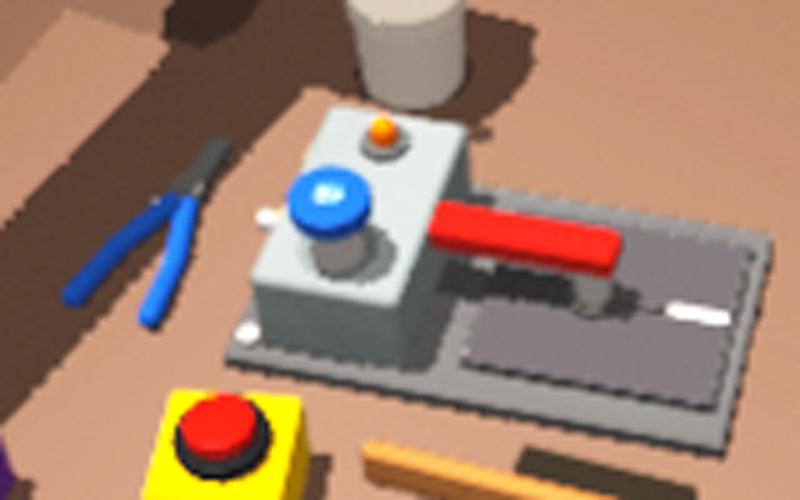

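The crop shows the knob up at crop (330,200), i.e. pixel (266,205). The pin is at (277,191), mostly in with no green showing. I'll hover with the fingers closed and make one gentle stroke.

```bash
cat >> h.py <<'E'
X,Y=.5185,-.181
def pin(n,tag):
    im=snapshot(n); cv2.imwrite(f"pics/{n}{tag}.png",im); return im
E
python3 - <<'E'
from h import *
grip(0.0,10)
move_to([X,Y,.17],[180,0,112])
move_straight([X,Y,.132],rate=.15)
print(get_obs()["time"],get_obs()["force"])
print(move_straight([X,Y,.118],rate=.03,force_limit=3), get_obs()["ee_pos"],get_obs()["force"])
print(move_straight([X,Y,.0925],rate=.06,force_limit=25), get_obs()["ee_pos"],get_obs()["force"])
move_straight([X,Y,.128],rate=.12)
o=get_obs();print(o["time"],o["force"],o["width"])
im=pin("scene",1); t=pin("top",1)
cv2.imwrite("pics/crop1.png",np.vstack([cv2.resize(im[150:230,210:350],None,fx=4,fy=4),cv2.resize(t[195:265,320:460],None,fx=4,fy=4)])[:600])
E
```

```text
3.6583 [ 0.77223059 -0.39312557 -0.03147775]
True [ 0.51928044 -0.18151728  0.12173385] [-0.41664582  1.58351731  5.2095496 ]
False [ 0.51932224 -0.18155239  0.09473087] [-4.17607873  1.7922026  13.38314461]
5.1417 [-0.51538034  0.06644504  0.18226953] 0.0006796606903311497
```

View pics/crop1.png

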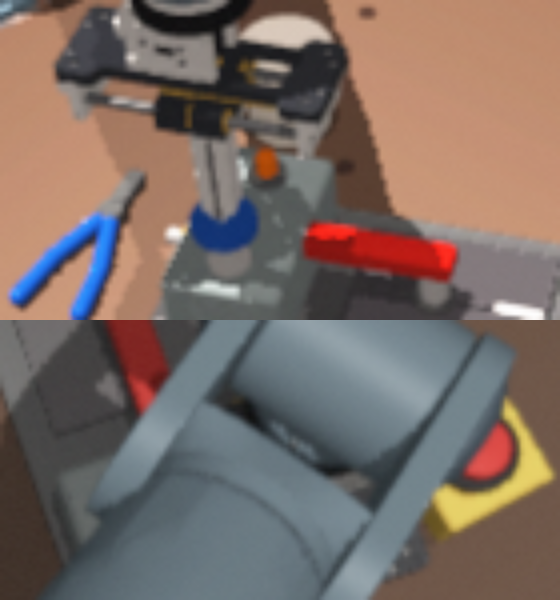

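Contact was at z = 0.122 and the stroke worked. In the scene crop the pin at (267,165), i.e. pixel (277,191), stands higher, and the knob has sprung back. I'll do five more quick strokes, then retreat and look.

Run:
```python
from h import *
for i in range(5):
    s=move_straight([X,Y,.0905],rate=.1,force_limit=28); o=get_obs(); print(s,o["ee_pos"][2],o["force"][2])
    move_straight([X,Y,.127],rate=.12)
move_straight([X,Y,.2],rate=.2)
o=get_obs();print(o["time"],o["force"])
im=pin("scene",2)
cv2.imwrite("pics/crop2.png",cv2.resize(im[160:240,220:340],None,fx=6,fy=6,interpolation=2))
```

```text
True 0.09386787969250068 13.325872607291737
True 0.09383570474389857 12.016590127814474
True 0.09387545450517194 12.04466947498748
True 0.09389965966394087 13.268707660921502
True 0.09384862638770766 12.94933772979681
9.825 [0.07999122 0.51370546 0.36500253]
```

View pics/crop2.png

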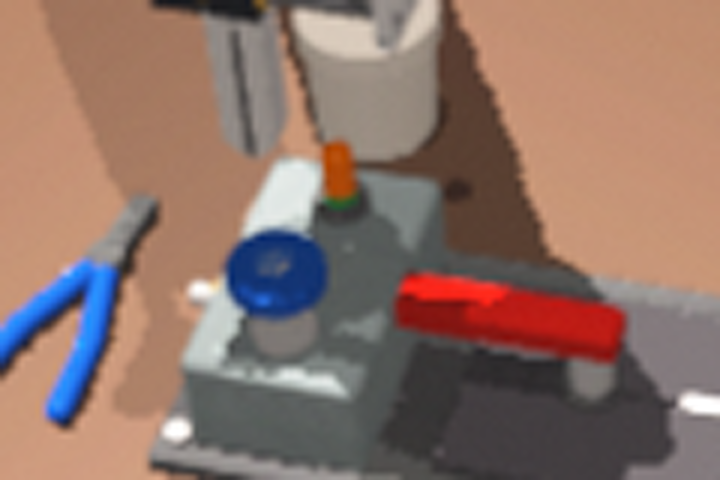

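The pin at crop (338,170), i.e. pixel (276,188), is now tall with green at its foot, and the knob is up. Extra strokes do no harm, so I'll do three more, then compare the tip height before and after.

Run:
```python
from h import *
move_straight([X,Y,.127],rate=.2)
for i in range(3):
    s=move_straight([X,Y,.0905],rate=.1,force_limit=28); move_straight([X,Y,.127],rate=.12)
move_straight([X,Y,.2],rate=.2)
move_to([.45,-.40,.25],[180,0,112]); dwell(.3)
o=get_obs();print(o["time"],o["force"])
im=pin("scene",3); 
for g in (cv2.imread("pics/scene2.png"),im):
    c,b=blob(g,(3,130,60),(20,255,255),(276,188),9); 
    print(c,b)
    for z in (.104,.108,.112,.116,.120): print(z,on_plane("scene",(c[0],b[1]),z).round(4)[:2])
    c,b=blob(g,(98,110,40),(125,255,255),(265,205),17); print("knob",c,b)
cal=calibration("scene")
for z in(.088,.108,.112,.116):
    p=np.array(cal["R"])@[.4846,-.0995,z]+cal["t"]; print(z,cal["fx"]*p[0]/p[2]+cal["cx"],cal["fy"]*p[1]/p[2]+cal["cy"])
cv2.imwrite("pics/crop3.png",cv2.resize(im[160:240,220:340],None,fx=6,fy=6,interpolation=2))
```

```text
14.6333 [0.57039321 0.66515623 0.94970548]
[276.03488372 187.8875969 ] (273, 183, 7, 10)
0.104 [ 0.4736 -0.0836]
0.108 [ 0.4766 -0.0867]
0.112 [ 0.4796 -0.0898]
0.116 [ 0.4827 -0.0928]
0.12 [ 0.4857 -0.0959]
knob [265.87758945 205.31450094] (258, 199, 17, 14)
[275.65853659 187.41869919] (273, 183, 6, 10)
0.104 [ 0.4726 -0.0843]
0.108 [ 0.4757 -0.0874]
0.112 [ 0.4787 -0.0904]
0.116 [ 0.4818 -0.0935]
0.12 [ 0.4848 -0.0965]
knob [265.10466139 205.04837291] (257, 198, 17, 15)
0.088 275.8407062631413 191.2944091447313
0.108 275.2883858461049 186.4800108402877
0.112 275.17636839351894 185.5035909630514
0.116 275.063824636438 184.5225834598822
```

View pics/crop3.png

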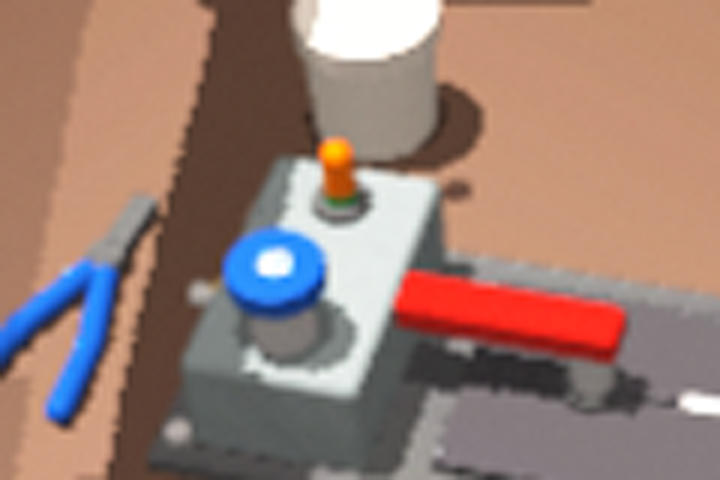

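The pin tip stayed at row 183 through three more strokes, which matches about 116 mm, so it is against its stop. The green band shows at crop (340,198), the knob is fully up at pixel (265,205), and the arm is clear.

```bash
python3 -c "
from workcell import *
print(sign_off())"
```

```text
the job is handed in; nothing more can be done
None
```

I handed the job in at about 15 s of the 51 s allowed: after nine strokes the pin is fully out with its green band showing, the knob has sprung back up, and the arm is clear and touching nothing.

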